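# Close and fasten the access cover of a control box

### The arm

A 7-joint arm with a two-finger parallel gripper is mounted at the origin on a cart in front of the work surface, level with it; the furniture and walls round the work are solid. World frame = base frame: x ahead of the robot, y to its left, z up, the work surface at z = 0. Lengths are in mm, angles in rad, forces in N, time in s.
With the tool pointing down it reaches from about 400 to 750 mm from the base axis. Payload 19.5 kg.
Tool frame: the origin (TCP) lies at the centre of the arm's flange, where the gripper is bolted on; the fingertips stand 173 mm ahead of it and the grasp point (between the pads) lies 155 mm ahead of it; z points along the fingers, y is the line along which they close (so a half turn about z gives the same grasp; the last joint's range is limited). The gripper opens to 85 mm and grips with 20 to 120 N. Pads are 22 mm wide; open, the fingers measure 114 mm over their backs; the gripper's body (76 mm by 85 mm) begins 54 mm behind the grasp point. The pads swing forward as they close: fully open they stand 13 mm farther back than shut.
Start: joints at [-1.273, 0.707, -0.028, 1.485, 0.022, 0.951, -0.075], TCP at [191.64, 542.116, 404.668] pointing down, gripper open.
Joint ranges: [-2.71, 2.71], [-0.32, 2.16], [-1.57, 1.52], [0, 2.45], [-1.46, 4.6], [0, 2.02], [-2.83, 2.83]. Speed limits (rad/s): [1.89, 1.89, 2.57, 2.57, 3.01, 3.01, 3.01].

### API

Orientations are given as a unit quaternion [w, x, y, z].
In Python, from bench import robot, effector, kinematics, status, optics, workorder gives the robot as it stands. Calls block until the motion is done:
- robot.movep(position, orientation): joint-space move of the TCP to a pose.
- robot.servo_line(position, rot=None, velocity=150, threshold=None): straight line of the TCP; rot=None keeps the orientation; velocity is the mean speed in mm/s. With threshold (N) it stops when the force on the tool has changed by that much, and returns True; else False.
- robot.goto_joints(angles): joint-space move.
- effector.release() and effector.close_gripper(strength=None): open the fingers fully, or close them until they stop; strength is the grip in N (None keeps the last).
- robot.hold(seconds).
- kinematics.ik(position, orientation): joint angles nearest the present ones, or None.
- status.sense(): the state.
- optics.get_image(name): name is "scene" or "top"; returns a dict with "pixels" (384x512x3 uint8, red, green, blue), "z_map" (384x512 float32, mm along the optical axis (not along the pixel's ray), 0 where there is no reading), "vfov" (degrees; the focal length in pixels is half the picture's height over the tangent of half this angle, whatever the lens; pixels are square), "cx", "cy" (the principal point, pixels), "R" (3x3) and "t" (3): a world point X has camera coordinates R X + t. Camera axes: x right, y down, z forward; pixel columns grow to the right and rows downward; lengths in mm; the calibration is good to about 2 mm. A picture is of the moment at which its call begins.
A pose or a line that the arm cannot do raises robot.IKError and nothing moves.
- workorder.sign_off(): hands the job in; it is judged then, once.
The state is a dict: "t": time; "joint_positions": joint angles; "dq": joint speeds; "joint_efforts": joint torques, N m; "tool_pos": TCP position; "ee_rot": TCP orientation; "wrist_force": force on the tool from outside, world axes, zero at the start; "wrist_torque": the same for the moment, N m; "gripper_width": finger opening in mm; "grip_force": force on a finger pad.
Only numpy, scipy, OpenCV 4.12 (cv2) and the standard library are available. Lean on these libraries where they do the work, as an engineer would, in place of code of your own. Each camera call takes 0.05 s, during which the arm holds its last target. There are 200 camera calls.

### The job

Close the blue access cover of the grey control box on the bench and fasten it: push its black sprung quarter-turn stud in until you feel it meet the cushion at the bottom, without forcing it (keep the push under 20 N), turn it a quarter turn clockwise until it locks, and let go. Leave the wooden finial, the gouge and the pencil beside the box where they are.

Things in the scene. Friction and masses are not known exactly. Their poses are not given: they have to be found in the camera images.
- control_box: Grey steel box, 180 (x) x 160 (y) x 85 mm high, open on top, fixed to the bench; origin at the centre of its underside, z up, x from its front (the tab and stud side) to the hinge side, y to the left.
- cover (a joint): Angle of the blue cover: 0 closed, grows as it opens upward and away about its hinge at the box's rear edge. The hinge is stiff: the cover stays where it is left, and about 1 to 4 N down at the tab closes it. It stops rigidly at 0.
- cover_hinge (a point): Point on the cover's hinge axis, at the middle of the box's rear edge: x +92, z +86 mm in the box frame. The axis is parallel to the box's y. The frame turns with the cover; at 0 it is parallel to the box's.
- cover_tab (a point): Centre of the upper face of the cover's front tab, 197 mm from the hinge axis and 4 mm above the hinge axis plane when closed. The tab is 30 mm (front to back) x 100 mm (along y) and 4 mm thick, so it can be pushed down 35 mm to either side of this point, clear of the stud.
- stud_grip (a point): Centre of the top of the stud's grip, on its axis; z points out of the cover, x along the grip. The grip is a black bar 36 mm long (x), 12 thick (y), 22 deep below this point, yellow line on top, on a round flange 34 mm wide, 5 thick. Cover closed and stud out: this point is 142 mm above the bench, the cover's top 90, its bushing 93. It lies 150 mm from the hinge, 47 mm behind the tab point.
- stud_turn (a joint): Angle of the stud: 0 open (bar along the box's x, as it starts), growing clockwise seen from above, locked near 1.57 (bar along y, at two green marks), end stop 1.62. It cannot turn until its cross pin is pushed below two lugs in the box. Let go at 1.4 to 1.62, the spring lifts the pin some 2 mm into notches in the lugs, where it stays locked.
- receptacle: Steel foot in the box below the stud, with brass lugs and a cushion; origin on the stud's axis, 11 mm above the bench. The lugs' height differs from box to box and is not told: the stud passes below them 4 to 18 mm in; 1.2 mm deeper it meets the cushion (12 N per mm on top of its spring). Push until the cushion is felt (4 N over the spring is enough), never over 20 N on cushion or lugs.
- stud_press: The stud, captive in the cover, with its sprung sleeve; it slides in at most 22 mm and springs back out: 3 N at first, rising 0.25 N per mm. Its steel cross pin, 24 mm long and 5 mm thick, lies along the bar, 23 mm below the cover's underside when out. Origin on the stud's axis, level with the cover's underside when out; z out of the cover.
- finial: Turned wooden finial standing to the left of the box, 38 mm wide, 71 mm tall; origin at the centre of its foot. Leave alone.
- gouge: Carving gouge with a yellow wooden handle lying to the right of the box, 202 x 74 x 28 mm; origin at the centre of its underside. Leave alone.
- pencil: Red pencil lying left of the box beyond the finial, 135 x 44 mm as it lies, 7 mm thick; origin at the centre of its underside. Leave alone.

How it is judged (in metres and radians):
On the way, in this order (a step that is already met when the one before it is completed fails the run):
1. the cover is closed, the stud still open (value of joint cover below 0.03 rad and value of joint stud_turn below 0.3 rad), for 0.1 s.
2. with the cover closed, the stud is pushed in and turned a quarter turn (value of joint stud_turn above 1.36 rad and value of joint cover below 0.025 rad and z of stud_grip in the frame of control_box below 0.1405 m), for 0.2 s.
At the end, for the whole second after the job is handed in: The cover is shut (within 0.025 rad), the stud is turned at least 1.36 rad clockwise and held in by its lugs (its top at least 1.5 mm lower than when out), at rest and let go (all of step 2 and velocity of joint stud_turn between -0.05 and 0.05 rad/s and contact force between the fingers and stud_press below 0.1 N); the robot touches nothing.
It fails at once if the stud is forced: more than 20 N between it and the cushion or lugs (contact force between stud_press and receptacle above 20 N).
It fails at once if the finial is moved by more than 30 mm or tipped (distance of finial from where it was at the start of the episode above 0.03 m or angle between finial's own z axis and vertical above 0.5 rad).
It fails at once if the gouge is moved by more than 30 mm (distance of gouge from where it was at the start of the episode above 0.03 m).
It fails at once if the pencil is moved by more than 30 mm (distance of pencil from where it was at the start of the episode above 0.03 m).
It also fails if it takes over 64 s, if anything falls off the work surface, if the arm or the gripper's body presses on something with over 40 N, if the wrist force passes 120 N, or if a joint passes its speed limit or range.

## Working session

There is one attempt and no reset: what is moved stays moved. The work goes in short steps, each a Python script; the robot and the scene stay as the last script left them, time stands still between calls to the robot, and variables do not carry over. Pictures are saved under pics/ and viewed, at most 10 in all, crops included, and the job is handed in when it is done.

```bash
ls; mkdir -p pics
python3 - <<'E'
from bench import robot, optics, status
import cv2, numpy as np
for n in("scene","top"):
    d=optics.get_image(n); np.savez(f"{n}0.npz",**d)
    cv2.imwrite(f"pics/{n}0.png",d["pixels"][:,:,::-1]); print(n,d["vfov"],d["cx"],d["cy"],d["R"],d["t"],(d["z_map"]>0).mean())
s=status.sense();print(s)
E
```

```text
pics
scene 52.771497098471514 253.44360581922533 187.96574236404498 [[ 0.55043305 -0.83482205 -0.00977827]
 [-0.45680286 -0.29134437 -0.84050556]
 [ 0.69882373  0.46710878 -0.54171467]] [-467.53201211  333.71942935  607.45672377] 0.9958089192708334
top 43.59470119635439 263.1440509539576 184.80464208733787 [[ 0.01995543 -0.99979984 -0.00143225]
 [-0.99650427 -0.01977337 -0.08116803]
 [ 0.08112346  0.00304699 -0.9966994 ]] [-142.16759924  633.99333314 1024.46881401] 0.9960225423177084
{'t': 0.1, 'joint_positions': array([-1.27271572,  0.70700223, -0.02762745,  1.48495575,  0.02201776,
        0.95089574, -0.07553317]), 'dq': array([ 1.63339100e-03, -2.33720358e-03, -1.10439884e-04, -1.09081112e-03,
       -1.50573261e-03, -2.66919449e-05, -1.30729908e-03]), 'joint_efforts': array([ 1.81497027e-03, -8.84296775e+01,  1.23697825e+00, -2.36456788e+01,
        1.71936041e-02,  4.98289781e-03,  1.25224699e-05]), 'tool_pos': array([191.60605569, 542.06285903, 404.29534273]), 'ee_rot': array([-6.30215349e-05,  1.69081880e-01,  9.85601891e-01, -4.74877749e-04]), 'wrist_force': array([ 0.86500801, -0.43876534, -0.087896  ]), 'wrist_torque': array([-0.01173812, -0.02359617,  0.03977151]), 'grip_force': 0.0, 'gripper_width': 85.4518625599436}
```

View pics/scene0.png

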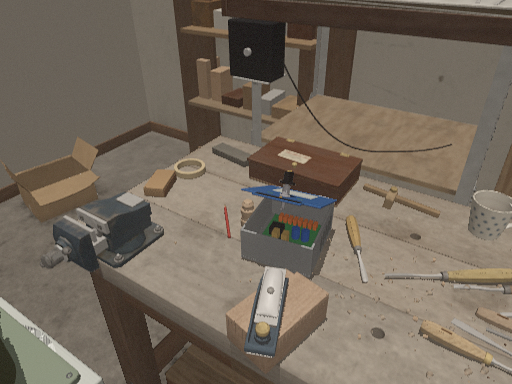

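View pics/top0.png

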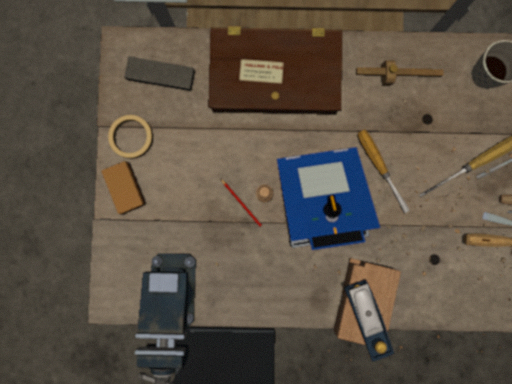

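The top view shows the box with its blue cover at about (325,200). The stud is near (332,208) and the tab side faces the robot, near (337,240). The finial is at (265,193) and the pencil at (243,204), both to the left. The gouge is at (385,170), to the right. In the scene view the cover is only partly open.

```bash
cat > h.py <<'E'
import numpy as np, cv2
def pts(d):
    z=d["z_map"].astype(float); f=192/np.tan(np.radians(float(d["vfov"]))/2)
    v,u=np.mgrid[:384,:512]
    c=np.stack([(u-d["cx"])/f*z,(v-d["cy"])/f*z,z],-1)
    return (c-d["t"])@d["R"]      # R^T (c-t)
def blue(d):
    h=cv2.cvtColor(d["pixels"],cv2.COLOR_RGB2HSV)
    return (h[...,0]>100)&(h[...,0]<125)&(h[...,1]>150)&(h[...,2]>50)&(d["z_map"]>0)
E
python3 - <<'E'
from h import *
for n in("scene","top"):
    d=dict(np.load(f"{n}0.npz")); P=pts(d); m=blue(d)
    k,l,s,c=cv2.connectedComponentsWithStats(m.astype(np.uint8)); 
    m=l==1+s[1:,4].argmax(); p=P[m]; print(n,len(p),p.min(0),p.max(0))
    for _ in range(4):
        C=p.mean(0); nn=np.linalg.svd(p-C,full_matrices=False)[2][2]; nn*=np.sign(nn[2]); r=(p-C)@nn; p=p[abs(r)<max(3,1.5*r.std())]
    print("plane",C,nn,"tilt",np.degrees(np.arccos(nn[2])),len(p),r.std())
    (a,b,c2,d2)=(slice(145,255),slice(265,390),0,0) if n=="top" else (slice(160,275),slice(215,345),0,0)
    cv2.imwrite(f"pics/{n}c.png",cv2.resize(d["pixels"][a,b,::-1],None,fx=5,fy=5,interpolation=cv2.INTER_CUBIC))
E
python3 -c "
import cv2;import numpy as np
a=cv2.imread('pics/topc.png');b=cv2.imread('pics/scenec.png');print(a.shape,b.shape)"
```

```text
scene 21 [ 614.43863847 -276.03210926   16.04196808] [ 622.92764971 -267.42102207   41.84156077]
plane [ 618.05055829 -271.98981349   29.60592535] [-0.76297082 -0.64628525  0.01381644] tilt 89.20835125787917 21 1.4050224216080889
top 5108 [ 509.35532331 -345.67378406   10.74558412] [ 711.42128542 -159.19214379  206.46525857]
plane [ 603.63467024 -253.51145867  141.45801049] [0.46199435 0.07834698 0.88341552] tilt 27.942839573966477 4862 1.2824633008632964
(550, 625, 3) (575, 650, 3)
```

View pics/topc.png

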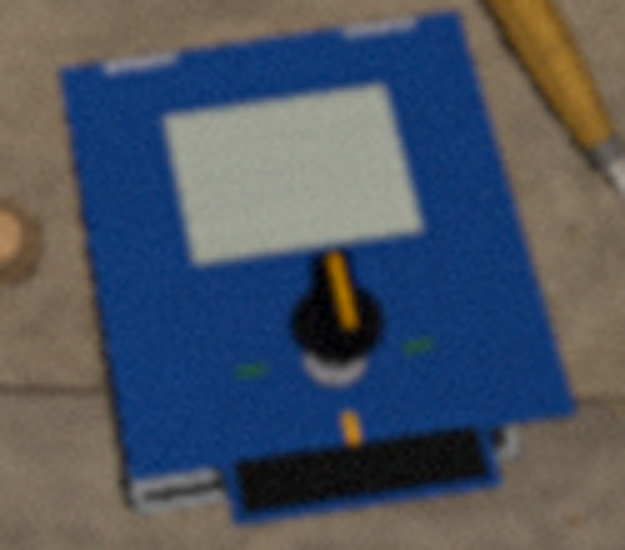

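View pics/scenec.png

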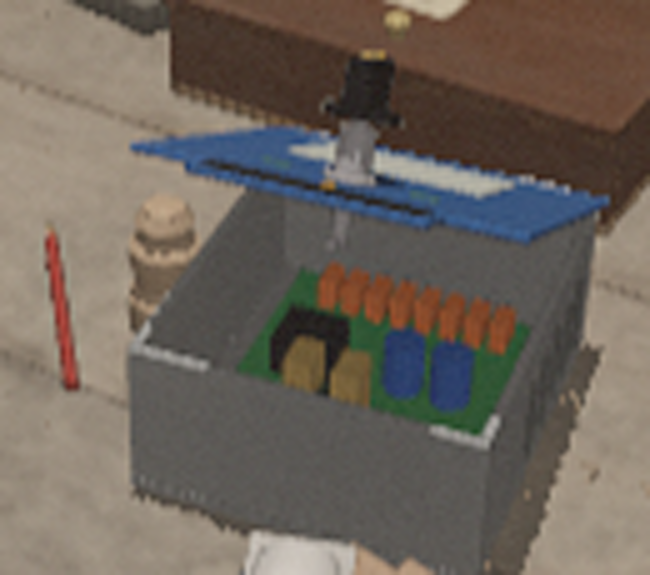

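```bash
cat >> h.py <<'E'
def ray(d,u,v):
    f=192/np.tan(np.radians(float(d["vfov"]))/2)
    o=-d["R"].T@d["t"]; return o,d["R"].T@np.array([(u-d["cx"])/f,(v-d["cy"])/f,1])
def hit(d,u,v,C,n):
    o,r=ray(d,u,v); return o+r*((C-o)@n)/(r@n)
E
python3 - <<'E'
from h import *
d=dict(np.load("top0.npz")); P=pts(d)
C=np.array([603.63467024,-253.51145867,141.45801049]);n=np.array([0.46199435,0.07834698,0.88341552])
q={}
for k,(a,b) in dict(BL=(62,70),BR=(460,12),FL=(128,478),FR=(575,412),TL=(235,522),TR=(498,485),orange=(352,443),gl=(250,370),gr=(420,346)).items():
    q[k]=hit(d,265+(a+.5)/5-.5,145+(b+.5)/5-.5,C,n); print(k,q[k].round(1))
an=lambda a,b:np.degrees(np.arctan2(*(q[b]-q[a])[:2]))
print("yaw est", an("BL","BR"),an("TL","TR"),an("FL","FR"),an("gl","gr"),"(x over -y) ; plane",np.degrees(np.arctan2(n[1],n[0])))
for k,(a,b) in {("TL","TR"):(q["TL"],q["TR"]),("F"):(q["FL"],q["FR"])}.items(): print(k,np.linalg.norm(b-a))
yaw=np.arctan2(n[1],n[0]); e=np.array([np.cos(yaw),np.sin(yaw),0]); l=np.array([-np.sin(yaw),np.cos(yaw),0]); s=np.cross(l,n); 
for k in q: print(k,"s,l",((q[k]-C)@s).round(1),((q[k]-C)@l).round(1))
print("hinge s from z", (86+4*n[2]-C[2])/s[2])
# grip top yellow depth pts
h=cv2.cvtColor(d["pixels"],cv2.COLOR_RGB2HSV); m=(h[...,0]>10)&(h[...,0]<28)&(h[...,1]>190)&(h[...,2]>120); m[:,:320]=0;m[:,345:]=0;m[:190]=0;m[215:]=0
p=P[m];print("yellow",len(p),np.median(p,0),"s,l,n",[(np.median(p,0)-C)@x for x in(s,l,n)],np.argwhere(m).min(0),np.argwhere(m).max(0))
E
```

```text
BL [ 686.3 -157.2   89.7]
BR [ 713.6 -321.2   89.9]
FL [ 522.4 -182.1  177.6]
FR [ 550.1 -347.6  177.8]
TL [ 507.6 -220.8  188.8]
TR [ 522.9 -316.7  189.3]
orange [ 537.  -265.   177.4]
gl [ 563.4 -228.7  160.3]
gr [ 573.8 -293.   160.6]
yaw est 170.52554871167072 170.8936106464462 170.5066851414713 170.8483558294646 (x over -y) ; plane 9.624893855116195
('TL', 'TR') 97.10380744907356
F 167.74321017056295
BL s,l 110.4 81.1
BR s,l 110.0 -85.1
FL s,l -77.2 83.9
FR s,l -77.6 -83.8
TL s,l -101.0 48.3
TR s,l -102.0 -48.8
orange s,l -76.6 -0.2
gl s,l -40.2 31.2
gr s,l -40.8 -33.9
hinge s from z 110.80965516513051
yellow 31 [ 591.68673738 -256.51573223  206.73245955] s,l,n [np.float64(-41.43714147938201), np.float64(-0.9643238260204584), np.float64(51.909208123200706)] [196 331] [209 335]
```

```bash
cat >> h.py <<'E'
YAW=np.radians(9.5)
E_=np.array([np.cos(YAW),np.sin(YAW),0]); L_=np.array([-np.sin(YAW),np.cos(YAW),0])
TH=np.radians(27.94); S_=E_*np.cos(TH)-np.array([0,0,np.sin(TH)]); N_=E_*np.sin(TH)+np.array([0,0,np.cos(TH)])
C_=np.array([603.635,-253.511,141.458])
H_=C_+S_*109.7-0.5*L_-4*N_; H_[2]=86
def q(deg): a=np.radians(deg)/2; return [0,float(np.cos(a)),float(np.sin(a)),0]   # deg: heading of tool x
def tab(th,side=0.): # tab upper face point at cover angle th
    c,s=np.cos(th),np.sin(th); return H_+E_*(-197*c+4*s)+np.array([0,0,197*s+4*c])+side*L_
E
python3 - <<'E'
from h import *
from bench import kinematics
print(H_,tab(TH),tab(0)); st=tab(0)+47*E_; st[2]=142; print("stud",st)
for base in (189.5,9.5):
    for dz in(0,-30,-60,-90,-100):
        j=kinematics.ik((st+[0,0,135]).tolist(),q(base+dz)); print(base,dz,None if j is None else np.round(j,2))
    for a in(TH,0): 
        j=kinematics.ik((tab(a,33)+[0,0,173]).tolist(),q(base)); print("tab",None if j is None else np.round(j,2))
E
```

```text
[ 697.45316333 -238.31817632   86.        ] [ 527.651034   -266.73330767  181.83745189] [ 503.15489983 -270.83255467   90.        ]
stud [ 549.5103231 -263.0753172  142.       ]
189.5 0 [ 0.63  0.96 -0.52  1.48  0.57  0.85  1.66]
189.5 -30 [ 0.57  0.94 -0.38  1.48  0.43  0.8   1.25]
189.5 -60 [ 0.5   0.92 -0.23  1.49  0.26  0.76  0.86]
189.5 -90 [ 0.43  0.92 -0.07  1.49  0.08  0.74  0.49]
189.5 -100 [ 0.4   0.92 -0.01  1.49  0.02  0.73  0.37]
tab [ 0.58  0.79 -0.43  1.55  0.39  0.89  1.75]
tab [ 0.65  0.92 -0.51  1.71  0.65  0.69  1.53]
9.5 0 [ 0.21  0.96  0.41  1.5  -0.48  0.78 -0.61]
9.5 -30 [-0.02  1.17  1.07  1.5  -1.1   1.15 -0.65]
9.5 -60 [-0.02  1.17  1.07  1.5  -1.1   1.15 -1.18]
9.5 -90 [-0.06  1.28  1.3   1.51 -1.25  1.33 -1.61]
9.5 -100 [-0.06  1.28  1.3   1.51 -1.25  1.33 -1.78]
tab [ 0.13  0.82  0.49  1.57 -0.46  0.87 -0.62]
tab [ 0.22  0.91  0.33  1.72 -0.48  0.59 -0.57]
```

Run:
```python
from h import *
from bench import robot,effector,status
robot.movep([420,-60,440],q(189.5))
effector.close_gripper(40)
p=tab(TH,33)+[0,0,173]
robot.movep((p+[0,0,50]).tolist(),q(189.5))
f0=status.sense()["wrist_force"]; print("f0",f0)
robot.servo_line((p+[0,0,12]).tolist(),velocity=80)
for a in np.linspace(TH,0,8)[1:]:
    t=tab(a,33)+[0,0,173+(3 if a>0.01 else 4)]
    r=robot.servo_line(t.tolist(),velocity=40,threshold=15); s=status.sense()
    print(round(a,3),r,s["tool_pos"].round(1),(s["wrist_force"]-f0).round(1),round(s["t"],2))
    if r: break
r=robot.servo_line((tab(0,33)+[0,0,169]).tolist(),velocity=15,threshold=8); s=status.sense()
print(r,s["tool_pos"].round(1),(s["wrist_force"]-f0).round(1),round(s["t"],2), tab(0,33)+[0,0,173])
```

```text
f0 [ 0.67262771  1.15195558 -0.43696745]
0.418 False [ 516.1 -235.2  345.7] [-0.9 -1.3  0.7] 5.33
0.348 False [ 510.7 -236.1  332.9] [-0.3 -1.3  0.5] 5.82
0.279 False [ 506.3 -236.8  319.9] [ 0.  -1.   0.9] 6.31
0.209 False [ 502.7 -237.4  306.6] [-0.5 -1.1  0.7] 6.8
0.139 False [ 500.1 -237.9  293.2] [-0.6 -1.9  2. ] 7.29
0.07 False [ 498.4 -238.2  279.6] [-0.9 -0.3  1. ] 7.78
0.0 False [ 497.7 -238.3  266.8] [-0.4 -0.5  1.6] 8.25
True [ 497.7 -238.3  263.4] [-2.6 -1.4  9.6] 8.62 [ 497.70832883 -238.28512982  263.        ]
```

Run:
```python
from h import *
from bench import robot,effector,status,optics
robot.servo_line((tab(0,33)+[0,0,340]).tolist(),velocity=150)
robot.movep([420,0,430],q(189.5)); effector.release()
for n in("top","scene"):
    d=optics.get_image(n); np.savez(f"{n}1.npz",**d)
    cv2.imwrite(f"pics/{n}1.png",cv2.resize(d["pixels"][145:275,200:390,::-1],None,fx=4,fy=4,interpolation=cv2.INTER_CUBIC))
    if n=="top":
        m=blue(d);p=pts(d)[m]; p=p[p[:,2]>70]
        for _ in range(4):
            C=p.mean(0); nn=np.linalg.svd(p-C,full_matrices=False)[2][2]; r=(p-C)@nn; p=p[abs(r)<max(3,1.5*r.std())]
        print("plane",C,nn,len(p))
        h=cv2.cvtColor(d["pixels"],cv2.COLOR_RGB2HSV); m=(h[...,0]>10)&(h[...,0]<30)&(h[...,1]>150)&(h[...,2]>100)
        P=pts(d); m&=(P[...,2]>120)&(P[...,2]<160)&(abs(P[...,0]-550)<50)&(abs(P[...,1]+263)<40)
        uv=np.argwhere(m)[:,::-1].astype(np.float32); print(len(uv),np.median(P[m],0))
        (c,wh,a)=cv2.minAreaRect(uv); print(c,wh,a, hit(d,*c,np.array([0,0,142.]),np.array([0,0,1.])))
        vx,vy,_,_=cv2.fitLine(uv,cv2.DIST_L2,0,.01,.01).ravel(); o=hit(d,*c,np.array([0,0,142.]),np.array([0,0,1.]));b=hit(d,c[0]+9*vx,c[1]+9*vy,np.array([0,0,142.]),np.array([0,0,1.]));print("bar angle",np.degrees(np.arctan((b-o)[1]/(b-o)[0])))
print(status.sense()["t"])
```

```text
plane [ 596.11938571 -255.66501265   90.30382497] [-1.42540025e-03  1.49704780e-05  9.99998984e-01] 4944
43 [ 548.21832719 -264.10376661  142.87306066]
(331.7640075683594, 226.45199584960938) (15.294707298278809, 2.7727243900299072) 79.69515228271484 [ 549.21801902 -263.91436961  142.        ]
bar angle 10.658531852807483
11.75
```

View pics/top1.png

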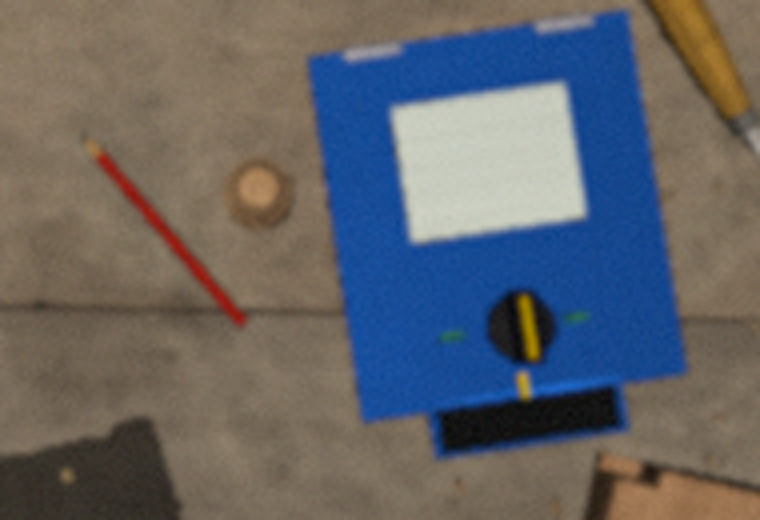

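The cover is closed: its plane is level at z 90.3. The stud is at crop (522,326), with its bar still along the box's x axis, and the finial and pencil are undisturbed. Next I'll grip the stud and push it in by small steps.

```bash
cat > push.py <<'E'
from h import *
from bench import robot,effector,status
X,Y=549.3,-263.6
def F(n=5):
    a=[]
    for _ in range(n): robot.hold(0.02); a.append(status.sense()["wrist_force"])
    return np.mean(a,0)
E
python3 - <<'E'
from push import *
robot.movep([X,Y,380],q(189.5)); robot.servo_line([X,Y,297],velocity=100,threshold=8)
f00=F(); effector.close_gripper(70); s=status.sense()
f0=F(); print(s["tool_pos"].round(2),s["gripper_width"],s["grip_force"],(f0-f00).round(2),s["t"])
z0=s["tool_pos"][2]; over=[]; z=z0; prev=0
while z0-z<21:
    z-=0.6; robot.servo_line([X,Y,float(z)],velocity=12)
    fz=(F()-f00); dep=z0-status.sense()["tool_pos"][2]; o=fz[2]-(3+.25*dep); over.append(o)
    print(round(dep,2),fz.round(1),round(o,2))
    if o-np.median(over[-8:])>3.2 and o-np.median(over)>3.2 and len(over)>4: break
    if fz[2]>14: break
s=status.sense();print(s["tool_pos"].round(2),s["gripper_width"],s["t"])
E
```

```text
[ 549.31 -263.47  297.06] 10.078444591058371 70.34160733222961 [-0.99  2.48  2.31] 14.625
0.6 [-0.9  2.7  2.2] -0.95
1.2 [-1.1  3.4  2.5] -0.85
1.78 [-1.5  3.8  2.5] -0.95
2.38 [-1.3  4.4  2.7] -0.87
2.99 [-1.2  5.   3. ] -0.79
3.6 [-1.1  4.7  2.7] -1.17
4.18 [-1.2  5.2  3.6] -0.49
4.76 [-1.3  5.4  3.2] -0.94
5.36 [-1.   5.   3.1] -1.23
5.93 [-1.   5.2  3.6] -0.89
6.53 [-1.6  5.3  4.1] -0.56
7.12 [-1.1  5.7  3.9] -0.91
7.71 [-1.4  5.3  4.2] -0.71
8.16 [-2.   5.7  6.3] 1.31
8.54 [-3.2  5.9 10.2] 5.08
[ 549.33 -263.59  288.52] 10.092810045119379 19.7083
```

Run:
```python
from push import *
z=288.06
s=status.sense(); f0=s["wrist_force"]
for a in (7,15,25,35,45,55,65,75,83,90):
    robot.servo_line([X,Y,z],q(189.5-a),velocity=40); s=status.sense()
    print(a,s["tool_pos"].round(2),s["wrist_force"].round(1),s["wrist_torque"].round(2),s["ee_rot"].round(3),round(s["t"],1))
    if abs(s["wrist_force"]-f0).max()>20 or s["wrist_force"][2]>16: print("stop");break
```

```text
7 [ 549.34 -263.59  288.52] [-3.   5.1  9.5] [1.27 0.65 0.04] [ 0.    -0.021  1.    -0.   ] 20.0
15 [ 549.32 -263.65  288.53] [-2.   5.3 10.2] [ 1.2   0.61 -0.06] [ 0.     0.048  0.999 -0.   ] 20.3
25 [ 549.32 -263.69  288.53] [-1.9  5.3  9.8] [ 1.04  0.7  -0.04] [ 0.     0.135  0.991 -0.   ] 20.6
35 [ 549.28 -263.78  288.54] [-2.5  3.6 10.3] [0.96 0.71 0.01] [ 0.     0.221  0.975 -0.   ] 20.9
45 [ 549.24 -263.84  288.54] [-2.6  4.1  9.4] [ 0.84  0.73 -0.06] [ 0.     0.305  0.952 -0.   ] 21.2
55 [ 549.2  -263.88  288.53] [-3.4  3.7  9.4] [0.84 0.78 0.01] [ 0.     0.387  0.922 -0.   ] 21.6
65 [ 549.16 -263.9   288.53] [-3.4  3.5  9.5] [ 0.71  0.9  -0.06] [ 0.     0.466  0.885 -0.   ] 21.9
75 [ 549.1  -263.93  288.47] [-3.5  2.3 10.1] [0.73 0.98 0.05] [ 0.     0.541  0.841 -0.   ] 22.2
83 [ 549.05 -263.99  288.53] [-4.   3.8 10.6] [ 0.71  1.11 -0.05] [ 0.     0.599  0.801 -0.001] 22.5
90 [ 549.02 -263.99  288.51] [-5.2  3.4 10.7] [ 0.72  1.16 -0.04] [ 0.     0.647  0.763 -0.001] 22.8
```

Run:
```python
from push import *
from bench import optics
robot.hold(0.3)
robot.servo_line([X,Y,289.3],velocity=10); print(F().round(1))
effector.release(); robot.hold(0.2); print(F().round(1),status.sense()["gripper_width"])
robot.servo_line([X,Y,380],velocity=100); robot.movep([420,0,430],q(189.5))
d=optics.get_image("top"); np.savez("top2.npz",**d); P=pts(d)
cv2.imwrite("pics/top2.png",cv2.resize(d["pixels"][145:275,200:390,::-1],None,fx=4,fy=4,interpolation=cv2.INTER_CUBIC))
h=cv2.cvtColor(d["pixels"],cv2.COLOR_RGB2HSV); m=(h[...,0]>10)&(h[...,0]<30)&(h[...,1]>150)&(h[...,2]>100)
m&=(P[...,2]>120)&(P[...,2]<160)&(abs(P[...,0]-550)<50)&(abs(P[...,1]+263)<40)
uv=np.argwhere(m)[:,::-1].astype(np.float32); vx,vy,x,y=cv2.fitLine(uv,cv2.DIST_L2,0,.01,.01).ravel(); 
Z=np.array([0,0,137.]);k=np.array([0,0,1.]);b=hit(d,x+9*vx,y+9*vy,Z,k)-hit(d,x,y,Z,k)
print(len(uv),np.median(P[m],0),np.degrees(np.arctan2(b[1],b[0])),status.sense()["t"])
```

```text
[-4.3  1.5  4.2]
[ 0.1 -0.2 -0.1] 85.47628922906834
43 [ 549.90188667 -263.36095093  137.86629099] -81.31044844344665 26.7
```

View pics/top2.png

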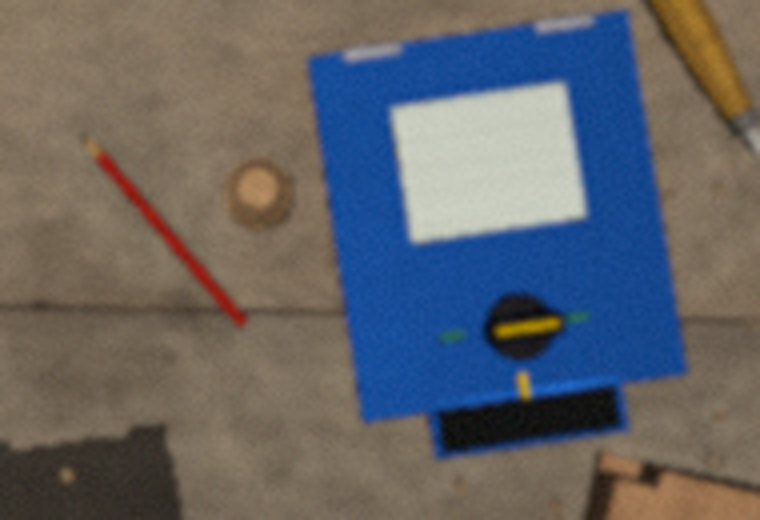

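The picture shows the cover shut and the bar at crop (527,327), lined up with the two green marks. The stud's top has dropped about 5 mm, so it is locked. The finial and pencil haven't moved, and nor has the visible part of the gouge.

```bash
python3 -c "
from bench import workorder
print(workorder.sign_off())"
```

```text
the job is handed in; nothing more can be done
None
```

The cover is closed and its stud is pushed in, turned a quarter turn, locked and let go, with the finial, gouge and pencil left in place; the job is handed in, but sign-off returned no verdict.

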